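# Sort the bench after brushing down a settlement tube

### The arm

A 6-joint arm with a two-finger parallel gripper is mounted at the origin on the work surface. World frame = base frame: x ahead of the robot, y to its left, z up, the work surface at z = 0. Lengths are in mm, angles in rad, forces in N, time in s.
With the tool pointing down it reaches from about 275 to 825 mm from the base axis. Payload 5.2 kg.
Tool frame: the origin (TCP) lies midway between the tips of the shut fingers; the grasp point (between the pads) lies 19 mm behind it; z points along the fingers, y is the direction in which the jaws open and shut (so a half turn about z gives the same grasp; the last joint's range is limited). The gripper opens to 93 mm and grips with 3 to 60 N. Pads are 15 mm wide; open, the fingers measure 128 mm over their backs; the gripper's body (75 mm by 188 mm) begins 65 mm behind the grasp point.
Start: joints at [1.138, 0.259, 1.535, -0, 1.348, -0.203], TCP at [125.258, 535.552, 218.653] pointing down, gripper open.
Joint ranges: [-3.14, 3.14], [-0.91, 2.08], [0.19, 2.58], [-1.22, 4.36], [0.22, 2.71], [-3.12, 3.12]. Speed limits (rad/s): [2.57, 2.57, 3.14, 3.14, 3.14, 3.14].

### API

Orientations are given as a unit quaternion [x, y, z, w].
In Python, from plant import ctrl gives the robot as it stands.
- The arm moves only by the tool move_arm, never from a script. Its argument "deltas" is a list that holds one entry, the list of rows, each a list of 4 numbers: the shift along the tool's x, y, z scaled (see below), then the turn about the tool's z scaled (see below). A call has 1 to 20 rows; each row shifts and turns the commanded pose from where the row before left it, along the tool's axes as they then stand; what a row does not reach is not made up. The controller multiplies each number of a shift by 0.03 m and each number of a turn by 0.12 rad. A row lasts 1/8 s, in which the tool goes at most 62.5 mm and 10.7 degrees, less where a joint would pass 70% of its speed; a pose out of reach is approached as far as the arm can. A call with a number of a shift or a turn outside -1 to 1 is refused whole. A call with a gripper value outside its range is refused whole. "claw" is the finger opening in mm, from 0 to 93, set as the call begins (left out, the last holds). The fingers move at their own pace and stop on an object; "grip_force" is the grip in N (left out, the last holds). Time passes only in rows, so rows that do not move let the fingers close. It gives the time, the measured TCP pose, the force and the opening at its end, in the units of the state.
- ctrl.state(): the state, without advancing time (a new reading comes with each control period).
- ctrl.read_camera(name): name is "scene" or "top"; returns a dict with "pixels" (384x512x3 uint8, red, green, blue), "z_map" (384x512 float32, mm along the optical axis (not along the pixel's ray), 0 where there is no reading), "fx", "fy", "cx", "cy" (pixels), "cam_to_world" (4x4, takes a point from camera to world coordinates). Camera axes: x right, y up, looking along -z (the intrinsics and any distortion apply to the point x, -y, -z); pixel columns grow to the right and rows downward; lengths in mm; the calibration is good to about 2 mm. A picture is of the moment at which its call begins.
- ctrl.sign_off(): hands the job in, once; it reports no verdict.
Trained networks look in the newest picture that a camera, given by its name, has taken for a name from the list of things; names that differ only in an ending like _2 or _b are one class to them, and where a whole thing is asked for, a point or a joint stands for the part that bears it (a point fixed in the world has none). Each returns a list of dicts, best first, with "confidence" (0 to 1); they miss things now and then, are a little off and sometimes report something else, mostly with a low value. They report only what shows in the picture. A call takes as long as a camera call. They do not tell look-alikes from the thing itself.
- ctrl.boxes_of(camera, query): "extent" ([centre column, centre row, width, height] in pixels, round what is visible of it).
- ctrl.place_of(camera, query): "xy" ([column, row] in pixels: a listed point, or the origin of a listed thing).
The state is a dict: "clock": time; "joint_positions": joint angles; "joint_velocities": joint speeds; "joint_efforts": joint torques, N m; "tcp_pos": TCP position; "tool_rot": TCP orientation; "ft_force": force on the tool from outside, world axes, zero at the start; "ft_torque": the same for the moment, N m; "gripper_width": finger opening in mm.
Only numpy, scipy, OpenCV 4.12 (cv2) and the standard library are available. Lean on these libraries where they do the work, as an engineer would, in place of code of your own. Each camera call takes 0.05 s, during which the arm holds its last target.

### The job

Sort the five loose things on the lab bench to where they belong: stand each of the two capped sample containers in the well of the white rack that suits its size, slip both white pipe collars over the post of the drying stand with the larger collar at the bottom and the smaller on top of it, and lay the brush flat inside the small white tray. Keep the sample containers upright all the time, leave the glass beaker and the clear dish where they are, and let everything go at the end.

Things in the scene. Friction and masses are not known exactly. Their poses are not given: they have to be found in the camera images.
- jar: large sample container: upright white cylinder with a blue screw cap, 60 mm tall; cap 46 mm across (top 18 mm), body below it 43 mm across. About 90 g. Origin at the centre of the underside, z up; starts standing on the bench
- vial: small sample container: same look and the same 60 mm height, but cap 30 mm across (top 18 mm) and body 27 mm. About 45 g. Origin at the centre of the underside, z up; starts standing on the bench
- collar_large: large white plastic pipe collar: a ring 62 mm outside diameter, bore 34 mm, 22 mm tall, lying flat on the bench. About 60 g. Origin at the centre of the underside, z along the bore, up
- collar_small: small white plastic pipe collar: a ring 48 mm outside diameter, bore 34 mm, 22 mm tall, lying flat on the bench. About 30 g. Origin at the centre of the underside, z along the bore, up
- brush: short rigid brush lying flat, 130 mm long: wooden handle 80 mm long, 18 mm wide, 16 mm thick, then a copper ferrule and pale bristles (26 mm wide, 12 mm thick). About 40 g. Origin at the middle of the length on the underside, 25 mm from the handle's middle towards the bristles and still on the handle (which runs from x = -65 to +15 mm); x points to the bristle end (+65 mm), y across, z up
- rack: white rack block fixed to the bench, 100 mm (x) by 180 mm (y) by 26 mm high, with two round wells from the top, 16 mm deep (well floors 10 mm above the bench). Large well, 64 mm across, for the large container, centred at x = 0, y = +42 mm in its frame; small well, 48 mm across, for the small one, at x = 0, y = -46 mm. Origin at the centre of the underside; z up
- stand: drying stand fixed to the bench: grey round base 90 mm across and 8 mm high with one upright steel post, 16 mm across, in its middle; post top 68 mm above the bench. Origin at the centre of the underside, on the post's axis; z up
- tray: small white open tray fixed to the bench, outside 92 mm (x) by 176 mm (y) by 16 mm high, walls and floor 4 mm thick; the brush fits in with its length along the tray's y, either way round. Origin at the centre of the underside; z up
- beaker: small empty glass beaker standing on the bench, 42 mm across, 55 mm tall; leave it alone. Origin at the centre of the underside
- dish: pale clear round closed dish on the bench, 48 mm across, 13 mm high; leave it alone. Origin at the centre of the underside
Mind the look-alikes: they are no part of the job. What is shaped like the jar but green is not meant. Several things have the shape of the rack; the one meant has the colours described above.

How it is judged (in metres and radians):
At the end, for the whole second after the job is handed in: Each container stands on the floor of its own well (within 13 mm of its centre in x and y); both collars flat on the post (within 13 mm of its axis), larger on the base, smaller on it; brush flat on the tray floor (middle within 36 mm across, 34 mm along); tilts under 0.15 rad, all at rest (x of jar in the frame of rack between -0.013 and 0.013 m and y of jar in the frame of rack between 0.029 and 0.055 m and z of each of jar, vial in the frame of rack below 0.014 m and x of vial in the frame of rack between -0.013 and 0.013 m and y of vial in the frame of rack between -0.059 and -0.033 m and horizontal distance between each of collar_large, collar_small and stand below 0.013 m and z of collar_large in the frame of stand between 0.004 and 0.013 m and z of collar_small in the frame of stand between 0.026 and 0.035 m and x of brush in the frame of tray between -0.036 and 0.036 m and y of brush in the frame of tray between -0.034 and 0.034 m and z of brush in the frame of tray below 0.01 m and angle between each of jar, vial, collar_large, collar_small, brush's own z axis and vertical below 0.15 rad and linear speed of each of jar, vial, collar_large, collar_small, brush below 0.02 m/s); the robot touches nothing.
It fails at once if a sample container is tipped by more than 0.8 rad (angle between any of jar, vial's own z axis and vertical above 0.8 rad).
It fails at once if the beaker or the dish is moved by more than 30 mm (distance of any of beaker, dish from where it was at the start of the episode above 0.03 m).
It also fails if it takes over 125 s, if anything falls off the work surface, if the arm or the gripper's body presses on something with over 40 N, if the wrist force passes 120 N, or if a joint passes its speed limit or range.

## Working session

There is one attempt and no reset: what is moved stays moved. The work goes in short steps, Python scripts to look and compute and a tool call to move; the robot and the scene stay as the last step left them, time stands still between calls to the robot, and variables do not carry over. Pictures are saved under pics/ and viewed, and the job is handed in when it is done.

Besides the shell and the picture viewer there is one more tool, called after "Emit:" as name([rows], argument=value, ...), one row to a line, values as JSON. move_arm: Moves the arm, as the interface text tells. Its arguments: {"type":"object","properties":{"deltas":{"type":"array","items":{"type":"array","items":{"type":"array","items":{"type":"number","minimum":-1,"maximum":1}}}},"claw":{"type":"number"},"grip_force":{"type":"number"}},"required":["deltas"]}

```bash
ls; mkdir -p pics
cat > h.py <<'E'
import numpy as np, cv2, pickle
from plant import ctrl
def snap(name,tag):
    c=ctrl.read_camera(name); cv2.imwrite(f'pics/{tag}.png',cv2.cvtColor(c['pixels'],cv2.COLOR_RGB2BGR)); pickle.dump(c,open(f'pics/{tag}.pkl','wb')); return c
def load(tag): return pickle.load(open(f'pics/{tag}.pkl','rb'))
def world(c):
    z=c['z_map']; v,u=np.mgrid[0:z.shape[0],0:z.shape[1]]
    p=np.stack([(u-c['cx'])/c['fx']*z,-(v-c['cy'])/c['fy']*z,-z,np.ones_like(z)],-1)
    w=p@np.array(c['cam_to_world']).T; w=w[...,:3]; w[z==0]=np.nan; return w
E
python3 - <<'E'
from h import *
s=ctrl.state(); print(s)
for n in('scene','top'):
    c=snap(n,n+'0'); print(n,{k:c[k] for k in c if k not in('pixels','z_map')})
    cv2.imwrite(f'pics/{n}0b.png',cv2.resize(cv2.imread(f'pics/{n}0.png'),(800,600),interpolation=cv2.INTER_CUBIC))
E
```

```text
pics
{'clock': 0.0, 'joint_positions': array([ 1.13819529e+00,  2.59324064e-01,  1.53608107e+00, -1.95477227e-05,
        1.34798886e+00, -2.02789772e-01]), 'joint_velocities': array([-0.00187148, -0.00060781, -0.00079693, -0.00054706, -0.00092472,
       -0.00146194]), 'joint_efforts': array([-1.12810008e-04, -4.37301278e+01, -2.84003055e+01,  7.17932847e-02,
        4.11601912e-02, -2.20322977e-04]), 'tcp_pos': array([125.03147296, 535.03907069, 217.82870514]), 'tool_rot': array([ 1.14650742e-01,  9.93405454e-01, -8.58576589e-04, -2.72296536e-04]), 'ft_force': array([ 0.34917563,  0.10656945, -0.18260997]), 'ft_torque': array([ 0.00752322,  0.02771089, -0.06161382]), 'gripper_width': 93.09829728614334}
scene {'fx': 475.5075934920901, 'fy': 475.5075934920901, 'cx': 259.3850013173171, 'cy': 190.26313790668, 'cam_to_world': array([[-8.04318968e-01, -4.06366349e-01,  4.33517460e-01,
         9.68859175e+02],
       [ 5.94037826e-01, -5.66845523e-01,  5.70793495e-01,
         6.71282795e+02],
       [ 1.37861621e-02,  7.16625805e-01,  6.97321589e-01,
         8.63607357e+02],
       [ 0.00000000e+00,  0.00000000e+00,  0.00000000e+00,
         1.00000000e+00]])}
top {'fx': 495.8346515066394, 'fy': 495.8346515066394, 'cx': 248.98165384441685, 'cy': 190.60252038427237, 'cam_to_world': array([[ 1.60951452e-02,  9.88132396e-01, -1.52759005e-01,
         2.37233801e+02],
       [-9.99810755e-01,  1.75748784e-02,  8.34129120e-03,
         9.13586781e+00],
       [ 1.09270210e-02,  1.52595842e-01,  9.88228268e-01,
         1.36134349e+03],
       [ 0.00000000e+00,  0.00000000e+00,  0.00000000e+00,
         1.00000000e+00]])}
```

View pics/top0b.png

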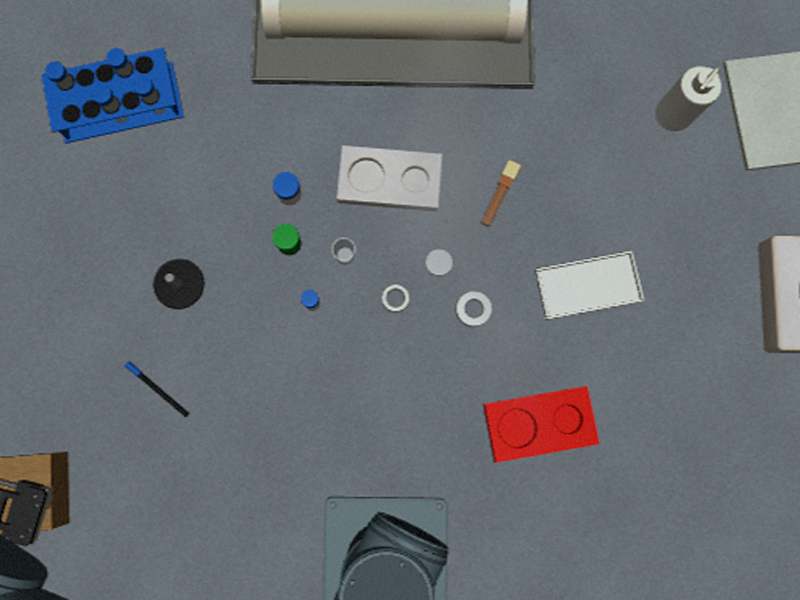

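View pics/scene0b.png

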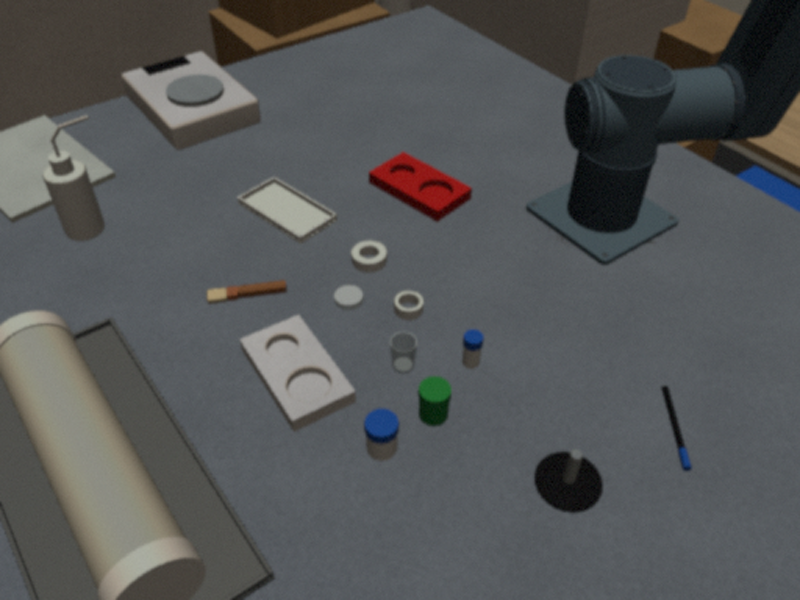

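The top picture (800×600 view) shows:
- jar, blue cap (286,185); the green look-alike is at (286,238)
- vial (310,299)
- small collar (395,298) and large collar (474,308)
- brush (502,193)
- white rack (390,177); the red look-alike rack is at (540,425)
- stand (178,283)
- white tray (590,285)
- beaker (343,250) and dish (438,262)

By the description I choose the blue-capped cylinders and the white rack. Next I measure them.

Run:
```python
from h import *
c=load('top0'); w=world(c); k=512/800
img=c['pixels']
cr=cv2.resize(cv2.cvtColor(img[75:300,90:430],cv2.COLOR_RGB2BGR),None,fx=2.3,fy=2.3,interpolation=cv2.INTER_CUBIC);cv2.imwrite('pics/crop0.png',cr)
items=dict(jar=(286,185),green=(286,238),vial=(310,299),csm=(395,298),clg=(474,308),brush=(502,193),rack=(390,177),stand=(178,283),tray=(590,285),beaker=(343,250),dish=(438,262))
rad=dict(jar=45,green=45,vial=35,csm=40,clg=50,brush=90,rack=130,stand=70,tray=125,beaker=40,dish=40)
z=w[...,2]; 
print('bench z',np.nanmedian(z[200:300,150:300]))
for n,(u,v) in items.items():
    u0,v0=int(u*k),int(v*k); p=w[v0,u0]
    d=np.hypot(w[...,0]-p[0],w[...,1]-p[1])
    m=(d<rad[n])&(z>5)
    P=w[m]; 
    zt=np.percentile(P[:,2],95)
    T=P[P[:,2]>zt-6]
    (cx,cy),(a,b),ang=cv2.minAreaRect(T[:,:2].astype(np.float32))
    cc,r=cv2.minEnclosingCircle(T[:,:2].astype(np.float32))
    print(n,len(T),'ztop %.1f'%zt,'mean',T.mean(0).round(1),'rect',np.round([cx,cy,a,b,ang],1),'circ',np.round([*cc,2*r],1))
for n in ['jar','vial','collar_large','collar_small','brush','rack','stand','tray']:
    for cam in ('top','scene'):
        for r in ctrl.place_of(cam,n)[:2]:print(n,cam,np.round(r['xy'],1),round(r['confidence'],2))
```

```text
bench z 1.116083825765827
jar 177 ztop 64.9 mean [634.6 182.8  61.8] rect [634.8 183.   42.7  44.1  64.6] circ [634.8 182.4  45.3]
green 177 ztop 64.3 mean [543.4 179.3  61.5] rect [542.8 178.9  42.7  44.   41.2] circ [543.1 179.3  45.7]
vial 83 ztop 64.0 mean [435.6 135.7  61.2] rect [434.8 135.9  26.9  26.6   3.4] circ [436.2 135.7  29.6]
csm 98 ztop 26.0 mean [444.7 -11.4  23.8] rect [ 4.46e+02 -1.04e+01  4.48e+01  4.38e+01  4.00e-01] circ [444.7 -11.3  48. ]
clg 213 ztop 27.3 mean [ 429.  -148.5   24.3] rect [ 428.5 -147.3   59.3   58.3   66.8] circ [ 429.3 -148.1   61.1]
brush 206 ztop 20.1 mean [ 634.1 -193.5   17.4] rect [ 641.1 -196.    22.7  128.    64.2] circ [ 641.1 -195.9  128.2]
rack 1220 ztop 31.1 mean [663.7  -2.   28.2] rect [663.6   2.6 180.7 102.3  86.6] circ [665.2   2.2 204.2]
stand 44 ztop 47.8 mean [465.3 370.7  61.9] rect [466.4 371.8  15.3  14.   24.9] circ [466.2 372.4  15.7]
tray 314 ztop 18.6 mean [ 476.7 -355.4   17.1] rect [ 476.3 -354.1   92.8  177.6   11.9] circ [ 474.9 -354.7  194.1]
beaker 49 ztop 58.3 mean [525.1  80.   56.1] rect [523.9  80.1  38.   39.1  89.7] circ [523.9  80.2  42.7]
dish 169 ztop 18.5 mean [512.2 -86.7  15.6] rect [512.5 -87.   44.7  45.   88.8] circ [512.1 -87.2  47.5]
jar top [183.5 155. ] 0.63
jar top [182.1 124.4] 0.52
jar scene [241.5 283.5] 0.87
jar scene [278.7 263.9] 0.66
vial top [200.7 191.8] 0.48
vial scene [298.5 232.1] 0.5
collar_large top [301.3 196.8] 0.76
collar_large scene [239.3 167.7] 0.69
collar_small top [253.4 189. ] 0.49
collar_small scene [262.7 200.9] 0.69
brush top [320.9 125.9] 0.77
brush scene [155.2 186.8] 0.74
rack top [247.7 114.7] 0.72
rack top [346.5 271. ] 0.65
rack scene [262.3 200.8] 0.67
rack scene [266.7 121.6] 0.63
stand top [113.4 183. ] 0.57
stand scene [366.  306.9] 0.62
tray top [376.1 179.9] 0.89
tray scene [184.2 138.9] 0.67
```

View pics/crop0.png

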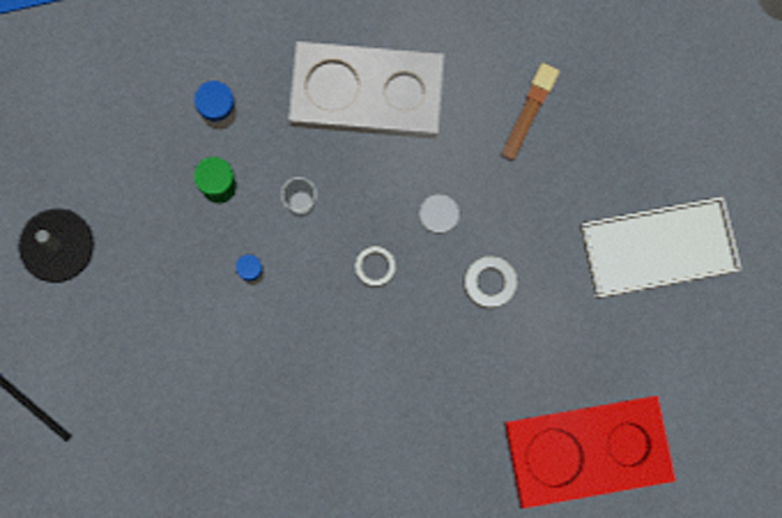

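Run:
```python
from h import *
c=load('scene0'); w=world(c); z=w[...,2]
c2=load('top0'); w2=world(c2)
print('bench z scene',np.nanmedian(z[250:300,150:200]))
est=dict(jar=(634.7,182.5,60),vial=(435.7,135.7,60),csm=(445,-11,22),clg=(429,-148,22),stand=(466,372,68),beaker=(524,80,55),dish=(512,-87,13),rack=(664,2,26),tray=(476,-354.5,16),brush=(641,-196,14))
R=dict(jar=30,vial=22,csm=32,clg=40,stand=15,beaker=28,dish=30,rack=115,tray=110,brush=80)
for n,(x,y,h) in est.items():
    for nm,W in(('scene',w),('top',w2)):
        m=(np.hypot(W[...,0]-x,W[...,1]-y)<R[n])&(abs(W[...,2]-h)<6); 
        if n=='stand': m=(np.hypot(W[...,0]-x,W[...,1]-y)<R[n])&(abs(W[...,2]-h)<14)
        T=W[m]
        if len(T)<3: print(n,nm,len(T)); continue
        rr=cv2.minAreaRect(T[:,:2].astype(np.float32)); cc,r=cv2.minEnclosingCircle(T[:,:2].astype(np.float32))
        print(n,nm,len(T),'zmax %.1f'%T[:,2].max(),'mean',T.mean(0).round(1),'rect',np.round([*rr[0],*rr[1],rr[2]],1),'circ',np.round([*cc,2*r],1))
# wells in top by floor depth
for x0,y0 in((664,45),(664,-43)):
    W=w2; m=(np.hypot(W[...,0]-x0,W[...,1]-y0)<40)&(W[...,2]<20); T=W[m]; cc,r=cv2.minEnclosingCircle(T[:,:2].astype(np.float32)); print('well',len(T),T.mean(0).round(1),np.round([*cc,2*r],1))
# stand base
W=w2; m=(np.hypot(W[...,0]-466,W[...,1]-372)<60)&(W[...,2]>6)&(W[...,2]<16);T=W[m];print('base',len(T),T.mean(0),cv2.minEnclosingCircle(T[:,:2].astype(np.float32)))
# base by darkness
img=c2['pixels'].max(2); m=(np.hypot(W[...,0]-466,W[...,1]-372)<60)&(img<50);T=W[m];print('dark',len(T),T.mean(0),cv2.minEnclosingCircle(T[:,:2].astype(np.float32)),cv2.minAreaRect(T[:,:2].astype(np.float32)))
# brush handle vs bristles 
m=(np.hypot(W[...,0]-641,W[...,1]-196*-1*-1)<80)&(W[...,2]>9);T=W[m][:,:2]; 
mu=T.mean(0);u,s,v=np.linalg.svd(T-mu);d=v[0]*np.sign(v[0][0]);print('brush axis',d,np.degrees(np.arctan2(d[1],d[0])),mu)
```

```text
bench z scene 0.42077580332374964
jar scene 338 zmax 63.6 mean [637.  186.7  59.7] rect [637.  185.4  45.3  43.4  54. ] circ [636.  185.7  47.1]
jar top 215 zmax 65.7 mean [634.2 182.7  60.7] rect [634.7 182.7  43.4  44.1  67.1] circ [635.  182.6  46. ]
vial scene 115 zmax 63.0 mean [437.7 138.9  59.1] rect [436.3 137.9  28.1  27.8  52.2] circ [437.1 138.5  31.7]
vial top 96 zmax 65.4 mean [435.6 135.8  60.5] rect [435.2 135.9  27.7  26.5   3. ] circ [436.2 135.7  29.6]
csm scene 131 zmax 24.8 mean [447.9  -6.9  20.5] rect [447.6  -8.1  48.4  45.6  53.2] circ [447.1  -8.9  50.7]
csm top 120 zmax 27.4 mean [445.6 -10.4  22.7] rect [445.2 -10.4  46.9  43.8   1.6] circ [445.8 -10.2  48.9]
clg scene 228 zmax 25.5 mean [ 431.3 -144.6   20.7] rect [ 430.4 -145.9   62.9   59.4   37.9] circ [ 430.4 -145.9   64.5]
clg top 267 zmax 27.9 mean [ 428.9 -147.6   22.8] rect [ 429.2 -148.2   59.4   60.1   18.8] circ [ 429.4 -148.8   62.5]
stand scene 69 zmax 69.5 mean [469.5 376.1  64. ] rect [467.8 374.8  15.1  14.1  52.5] circ [467.4 374.5  16.7]
stand top 33 zmax 77.1 mean [465.8 371.5  66.2] rec
[... 1021 characters left out ...]
13.2] rect [ 642.7 -191.3   28.3  127.3   62.7] circ [ 643.1 -191.1  128. ]
brush top 305 zmax 20.0 mean [ 646.9 -200.2   14.5] rect [ 643.3 -202.8  135.9  140.4   20. ] circ [ 642.2 -195.8  154.9]
well 381 [670.8  44.7  11.4] [668.9  42.4  66.9]
well 213 [664.3 -43.8  11.7] [656.1 -39.5  68.6]
base 624 [465.30260256 371.38285677   9.40576059] ((463.8447570800781, 369.6471252441406), 57.29060363769531)
dark 747 [464.60446863 369.64021157   9.30019721] ((465.61480712890625, 370.880615234375), 44.45809555053711) ((466.1076354980469, 371.0156555175781), (85.26253509521484, 86.56758117675781), 57.44411849975586)
brush axis [ 0.99901826 -0.04430033] -2.5390528710194338 [629.66954313 181.82560365]
```

Heights and sizes match what's given (jar 60 mm tall and about 45 mm across, rack 180×102, tray 93×178). The two cameras differ by about (1, 3) mm, so I use their mean. First I square up the tool and move above the jar.

Emit:
move_arm([
  [[0, 0, 0, -0.96], [0, 0, 0, -0.96], [-1, -0.688, 0, 0], [-1, -0.688, 0, 0], [-1, -0.688, 0, 0], [-1, -0.688, 0, 0], [-1, -0.688, 0, 0], [-1, -0.688, 0, 0], [-1, -0.688, 0, 0], [-1, -0.688, 0, 0], [-1, -0.688, 0, 0], [-1, -0.688, 0, 0], [-1, -0.688, 0, 0], [-1, -0.688, 0, 0], [-1, -0.688, 0, 0], [-1, -0.688, 0, 0], [-1, -0.688, 0, 0], [-1, -0.688, 0, 0], [-1, -0.688, 0, 0], [0, 0, 0, 0]],
], claw=93, grip_force=15)

```text
clock: 3.4
tcp_pos: [637.2, 183.0, 217.8]
tool_rot: [0.001, 1.0, -0.0, -0.0]
ft_force: [-0.3, 0.4, -0.2]
gripper_width: 93.2
```

Emit:
move_arm([
  [[0.06, 0.04, 0.9, 0], [0, 0, 0.9, 0], [0, 0, 0.9, 0], [0, 0, 0.9, 0], [0, 0, 0.9, 0], [0, 0, 0.9, 0], [0, 0, 0.75, 0], [0, 0, 0, 0]],
])

```text
clock: 4.4
tcp_pos: [631.3, 186.7, 32.3]
tool_rot: [-0.001, 1.0, -0.0, -0.002]
ft_force: [0.1, -0.6, -0.4]
gripper_width: 92.8
```

Run:
```python
from h import *
c=snap('scene','s1'); cv2.imwrite('pics/s1b.png',cv2.resize(cv2.cvtColor(c['pixels'][200:340,150:350],cv2.COLOR_RGB2BGR),None,fx=4,fy=4,interpolation=cv2.INTER_CUBIC))
```

```text
(no output)
```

View pics/s1b.png

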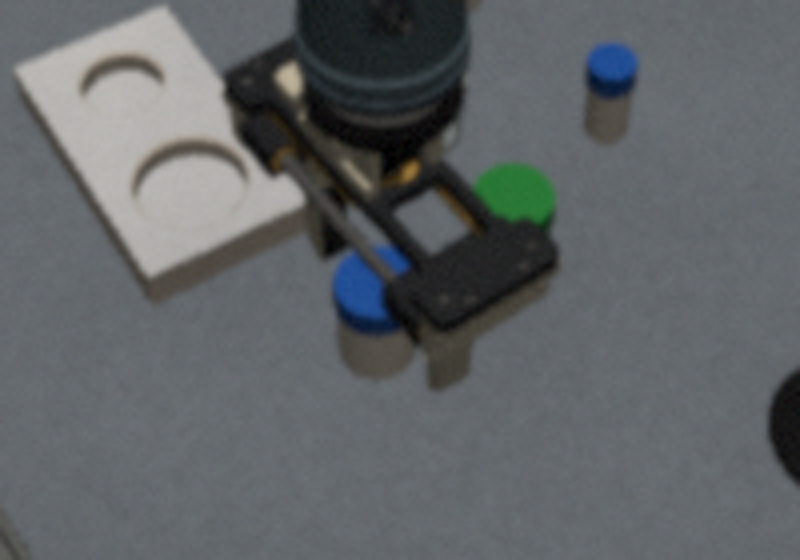

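Run:
```python
from h import *
s=ctrl.state();print(s['tcp_pos'],s['tool_rot'],s['clock'])
c=load('s1'); W=world(c)
# finger: visible column in crop around (450,370)->px
for lo,hi in((28,38),(38,50),(50,62),(62,75)):
    m=(W[...,2]>lo)&(W[...,2]<hi)&(abs(W[...,0]-631)<40)&(W[...,1]>220)&(W[...,1]<270); T=W[m]; print(lo,len(T),T.min(0).round(1),T.max(0).round(1), T.mean(0).round(1)) if len(T) else None
m=(abs(W[...,2]-60)<5)&(np.hypot(W[...,0]-636,W[...,1]-185)<25);T=W[m];print(len(T),T.min(0),T.max(0))
```

```text
[632.55630353 186.74970221  33.82102133] [-5.89733346e-04  9.99999363e-01 -2.12182690e-05 -9.62538682e-04] 4.45
28 3 [640.4 237.7  30.2] [641.2 242.2  36.5] [640.9 239.4  34. ]
38 26 [624.1 237.   38.4] [642.  250.2  49.5] [636.3 245.9  45.1]
50 31 [624.5 239.2  50.3] [642.2 251.1  61.7] [634.7 248.7  55.7]
62 24 [625.8 245.4  62.1] [642.  251.6  74.4] [634.6 250.1  67.7]
198 [616.37035165 162.77316444  55.24470639] [659.26115053 206.27142903  63.62984018]
```

The scene camera sees the finger where the state reports it, so I trust that camera: the jar is about 4 mm further in x. I correct for that, close the fingers and lift.

Emit:
move_arm([
  [[-0.12, 0, 0, 0], [0, 0, 0, 0], [0, 0, 0, 0], [0, 0, 0, 0], [0, 0, 0, 0], [0, 0, 0, 0], [0, 0, 0, 0], [0, 0, 0, 0]],
], claw=38, grip_force=15)

```text
clock: 5.45
tcp_pos: [637.3, 186.0, 34.3]
tool_rot: [-0.0, 1.0, -0.0, 0.0]
ft_force: [-0.5, -1.4, 0.1]
gripper_width: 45.6
```

Emit:
move_arm([
  [[0, 0, -0.5, 0], [0, 0, -0.9, 0], [0, 0, -0.4, 0], [-0.1, -0.4, 0, 0], [-0.2, -0.8, 0, 0], [-0.2, -0.9, 0, 0], [-0.2, -0.9, 0, 0], [-0.15, -0.8, 0, 0], [-0.15, -0.6, 0, 0], [0, -0.23, 0, 0], [0, 0, 0, 0], [0, 0, 0, 0]],
])

```text
clock: 6.95
tcp_pos: [667.2, 48.2, 88.2]
tool_rot: [-0.001, 1.0, 0.0, -0.0]
ft_force: [-0.6, -0.6, -0.4]
gripper_width: 45.5
```

Run:
```python
from h import *
s=ctrl.state();print(s['tcp_pos'],s['gripper_width'])
c=snap('scene','s2'); cv2.imwrite('pics/s2b.png',cv2.resize(cv2.cvtColor(c['pixels'][160:300,130:330],cv2.COLOR_RGB2BGR),None,fx=4,fy=4,interpolation=cv2.INTER_CUBIC))
```

```text
[667.15701943  48.21952689  88.21680757] 45.52262559456525
```

View pics/s2b.png

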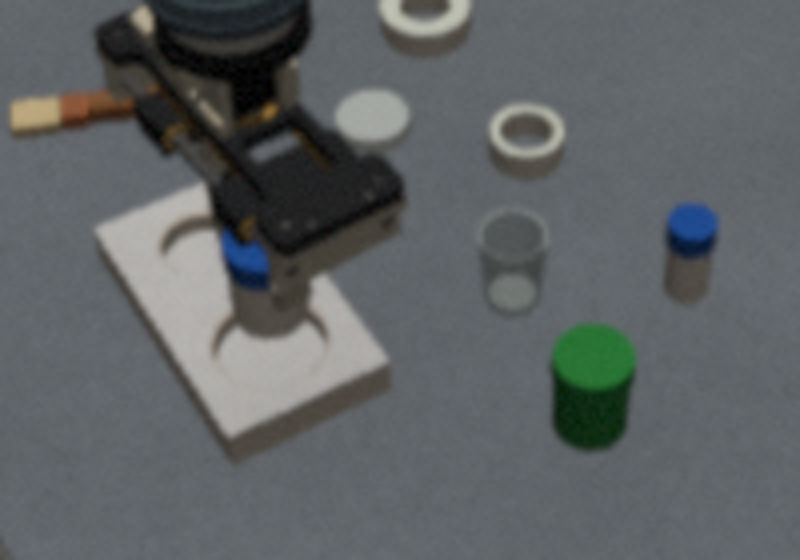

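The jar hangs at about crop (270,322) and will come down within a few mm of the well centre (270,350). I lower it.

Emit:
move_arm([
  [[0, 0, 0.5, 0], [0, 0, 0.5, 0], [0, 0, 0.3, 0], [0, 0, 0.15, 0], [0, 0, 0, 0], [0, 0, 0, 0]],
])

```text
clock: 7.75
tcp_pos: [667.5, 47.2, 44.7]
tool_rot: [-0.0, 1.0, -0.0, 0.0]
ft_force: [0.6, -0.2, -0.7]
gripper_width: 45.8
```

Emit:
move_arm([
  [[0, 0, 0, 0], [0, 0, 0, 0], [0, 0, 0, 0], [0, 0, 0, 0], [0, 0, -0.5, 0], [0, 0, -1, 0], [0, 0, -1, 0]],
], claw=70)

```text
clock: 8.62
tcp_pos: [667.5, 47.3, 121.5]
tool_rot: [-0.0, 1.0, -0.0, 0.0]
ft_force: [0.7, -0.2, -0.1]
gripper_width: 69.6
```

Run:
```python
from h import *
for n in('scene','top'):
    c=snap(n,n+'3'); W=world(c)
    m=(np.hypot(W[...,0]-667,W[...,1]-47)<35)&(abs(W[...,2]-70)<7)
    T=W[m]; print(n,len(T)); 
    if len(T)>5: print(T.mean(0),cv2.minEnclosingCircle(T[:,:2].astype(np.float32)))
c=load('scene3');cv2.imwrite('pics/s3b.png',cv2.resize(cv2.cvtColor(c['pixels'][160:300,130:330],cv2.COLOR_RGB2BGR),None,fx=4,fy=4,interpolation=cv2.INTER_CUBIC))
print(ctrl.state()['tcp_pos'])
```

```text
scene 263
[668.7972396   52.06804718  69.42266002] ((665.6653442382812, 48.6525764465332), 24.6589412689209)
top 0
[670.23466002  47.1330228  125.01487639]
```

View pics/s3b.png

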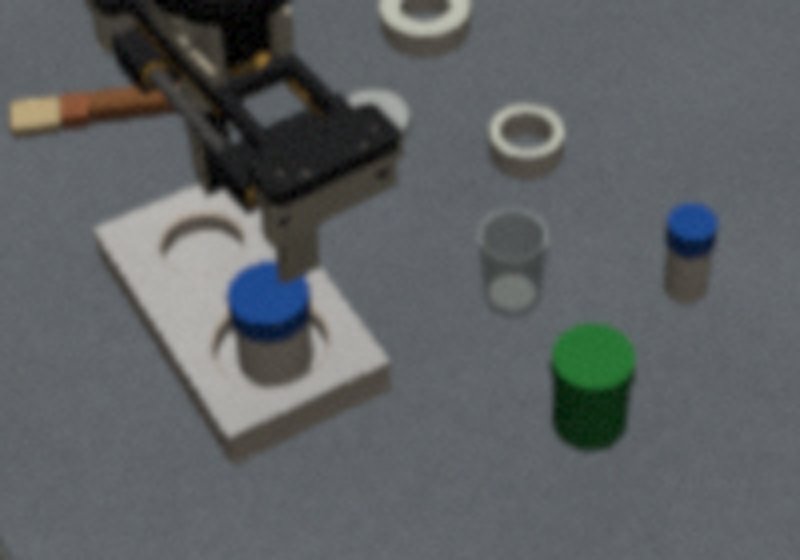

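The jar stands upright in the large well, cap at (268,298) in the crop. Next is the vial.

Emit:
move_arm([
  [[0.5, 0.2, 0, 0], [0.95, 0.36, 0, 0], [0.95, 0.36, 0, 0], [0.95, 0.36, 0, 0], [0.95, 0.37, 0, 0], [0.95, 0.37, 0, 0], [0.95, 0.37, 0, 0], [0.95, 0.36, 0, 0], [0.5, 0.25, 0, 0], [0, 0, 0.7, 0], [0, 0, 0, 0], [0, 0, 0, 0]],
])

```text
clock: 10.22
tcp_pos: [438.4, 137.1, 99.0]
tool_rot: [-0.0, 1.0, -0.0, 0.0]
ft_force: [0.3, 0.2, 0.2]
gripper_width: 69.9
```

Emit:
move_arm([
  [[0.05, 0.03, 0.7, 0], [0, 0, 0.8, 0], [0, 0, 0.6, 0], [0, 0, 0.1, 0], [0, 0, 0, 0]],
])

```text
clock: 10.85
tcp_pos: [437.0, 138.0, 33.2]
tool_rot: [-0.0, 1.0, 0.0, 0.0]
ft_force: [0.8, 0.1, 0.1]
gripper_width: 69.9
```

Emit:
move_arm([
  [[0, 0, 0, 0], [0, 0, 0, 0], [0, 0, 0, 0], [0, 0, 0, 0], [0, 0, 0, 0], [0, 0, 0, 0], [0, 0, 0, 0]],
], claw=24, grip_force=12)

```text
clock: 11.72
tcp_pos: [436.4, 138.0, 32.7]
tool_rot: [-0.0, 1.0, -0.0, 0.0]
ft_force: [-0.6, 0.4, 0.8]
gripper_width: 29.5
```

Emit:
move_arm([
  [[0, 0, -0.5, 0], [0, 0, -0.9, 0], [0, 0, -0.9, 0], [0, 0, -0.9, 0], [-0.4, -0.3, 0, 0], [-0.8, -0.65, 0, 0], [-0.9, -0.7, 0, 0], [-0.9, -0.7, 0, 0], [-0.9, -0.7, 0, 0], [-0.9, -0.7, 0, 0], [-0.9, -0.7, 0, 0], [-0.9, -0.7, 0, 0], [-0.6, -0.5, 0, 0], [-0.32, -0.3, 0, 0], [0, 0, 0.7, 0], [0, 0, 0.7, 0], [0, 0, 0, 0], [0, 0, 0, 0]],
])

```text
clock: 13.98
tcp_pos: [662.2, -40.3, 86.9]
tool_rot: [-0.0, 1.0, -0.0, 0.0]
ft_force: [-0.6, 0.5, 0.2]
gripper_width: 30.1
```

Run:
```python
from h import *
s=ctrl.state();print(s['tcp_pos'],s['gripper_width'])
c=snap('scene','s4'); cv2.imwrite('pics/s4b.png',cv2.resize(cv2.cvtColor(c['pixels'][160:300,130:330],cv2.COLOR_RGB2BGR),None,fx=4,fy=4,interpolation=cv2.INTER_CUBIC))
```

```text
[662.17281708 -40.31071268  86.86863421] 30.052976951419854
```

View pics/s4b.png

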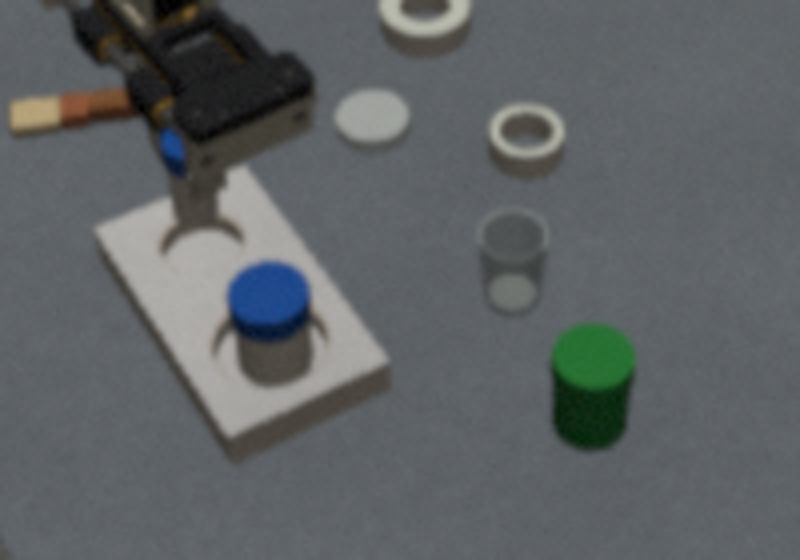

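The vial hangs at crop (197,222), over the small well centred at (203,245). I lower and release it.

Emit:
move_arm([
  [[0, 0, 0.5, 0], [0, 0, 0.5, 0], [0, 0, 0.3, 0], [0, 0, 0.13, 0], [0, 0, 0, 0], [0, 0, 0, 0]],
])

```text
clock: 14.78
tcp_pos: [662.3, -40.4, 44.1]
tool_rot: [-0.0, 1.0, -0.0, 0.0]
ft_force: [0.4, -0.3, -1.3]
gripper_width: 29.6
```

Emit:
move_arm([
  [[0, 0, 0, 0], [0, 0, 0, 0], [0, 0, 0, 0], [0, 0, 0, 0], [0, 0, -0.5, 0], [0, 0, -1, 0], [0, 0, -1, 0], [0, 0, 0, 0]],
], claw=50)

```text
clock: 15.78
tcp_pos: [664.3, -40.8, 122.8]
tool_rot: [-0.0, 1.0, -0.001, 0.003]
ft_force: [-0.3, -0.8, 0.2]
gripper_width: 50.1
```

Run:
```python
from h import *
c=snap('scene','s5'); W=world(c)
for x,y in((667,47),(662,-40)):
    m=(np.hypot(W[...,0]-x,W[...,1]-y)<30)&(abs(W[...,2]-70)<7);T=W[m];print(len(T),T.mean(0),cv2.minEnclosingCircle(T[:,:2].astype(np.float32)))
m=(abs(W[...,2]-26)<2.5)&(abs(W[...,0]-664)<80)&(abs(W[...,1])<110);print(cv2.minAreaRect(W[m][:,:2].astype(np.float32)))
cv2.imwrite('pics/s5b.png',cv2.resize(cv2.cvtColor(c['pixels'][160:300,130:330],cv2.COLOR_RGB2BGR),None,fx=4,fy=4,interpolation=cv2.INTER_CUBIC))
```

```text
295 [667.29335427  51.13636364  69.15909213] ((665.93310546875, 49.506309509277344), 23.976055145263672)
115 [663.31975164 -38.39103596  68.99186433] ((663.3015747070312, -39.42902755737305), 15.911423683166504)
((664.6015014648438, 4.326820373535156), (183.69117736816406, 101.37999725341797), 86.02286529541016)
```

View pics/s5b.png

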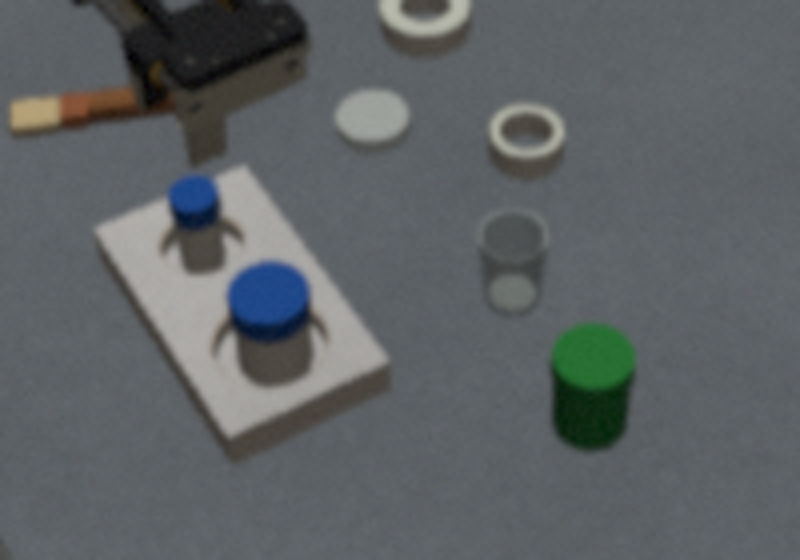

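Emit:
move_arm([
  [[0.4, -0.2, 0, 0], [0.95, -0.42, 0, 0], [0.95, -0.42, 0, 0], [0.95, -0.42, 0, 0], [0.95, -0.42, 0, 0], [0.95, -0.42, 0, 0], [0.95, -0.42, 0, 0], [0.95, -0.42, 0, 0], [0.7, -0.36, 0, 0], [0, 0, 0.9, 0], [0, 0, 0.9, 0], [0, 0, 0.6, 0], [0, 0, 0, 0], [0, 0, 0, 0]],
], claw=85)

```text
clock: 17.58
tcp_pos: [429.1, -145.4, 46.8]
tool_rot: [-0.0, 1.0, 0.0, -0.0]
ft_force: [-0.1, -0.3, 0.1]
gripper_width: 84.9
```

Emit:
move_arm([
  [[0, 0, 0.6, 0], [0, 0, 0.5, 0], [0, 0, 0.25, 0], [0, 0, 0.05, 0], [0, 0, 0, 0]],
])

```text
clock: 18.2
tcp_pos: [429.9, -145.7, 5.2]
tool_rot: [-0.0, 1.0, -0.0, 0.0]
ft_force: [1.3, 0.1, 0.9]
gripper_width: 84.7
```

Emit:
move_arm([
  [[0, 0, 0, 0], [0, 0, 0, 0], [0, 0, 0, 0], [0, 0, 0, 0], [0, 0, 0, 0], [0, 0, 0, 0]],
], claw=55, grip_force=15)

```text
clock: 18.95
tcp_pos: [429.8, -145.6, 5.0]
tool_rot: [-0.0, 1.0, -0.0, 0.0]
ft_force: [-0.8, -0.3, 5.3]
gripper_width: 62.5
```

Emit:
move_arm([
  [[0, 0, -0.5, 0], [0, 0, -1, 0], [0, 0, -1, 0], [0, 0, -1, 0], [0, 0, -0.9, 0], [0, 0.5, 0, 0], [-0.1, 1, 0, 0], [-0.1, 1, 0, 0], [-0.1, 1, 0, 0], [-0.1, 1, 0, 0], [-0.1, 1, 0, 0], [-0.1, 1, 0, 0], [-0.1, 1, 0, 0], [-0.1, 1, 0, 0], [-0.1, 1, 0, 0], [-0.1, 1, 0, 0], [-0.1, 1, 0, 0], [-0.1, 1, 0, 0], [-0.05, 0.5, 0, 0], [0, 0, 0, 0]],
])

```text
clock: 21.45
tcp_pos: [465.8, 245.2, 135.6]
tool_rot: [-0.001, 1.0, -0.0, -0.001]
ft_force: [-0.2, 0.5, -0.8]
gripper_width: 62.4
```

Emit:
move_arm([
  [[-0.05, 0.6, 0, 0], [0, 1, 0, 0], [0, 1, 0, 0], [0, 1, 0, 0], [0, 0.7, 0, 0], [0, 0, 0, 0], [0, 0, 0, 0]],
])

```text
clock: 22.32
tcp_pos: [468.2, 372.9, 136.6]
tool_rot: [-0.0, 1.0, -0.0, -0.0]
ft_force: [0.6, -0.1, -1.4]
gripper_width: 62.2
```

Run:
```python
from h import *
s=ctrl.state();print(s['tcp_pos'],s['gripper_width'])
c=snap('scene','s6'); cv2.imwrite('pics/s6b.png',cv2.resize(cv2.cvtColor(c['pixels'][220:350,270:460],cv2.COLOR_RGB2BGR),None,fx=4,fy=4,interpolation=cv2.INTER_CUBIC))
```

```text
[468.17692866 372.87849788 136.56088356] 62.23280378265578
```

View pics/s6b.png

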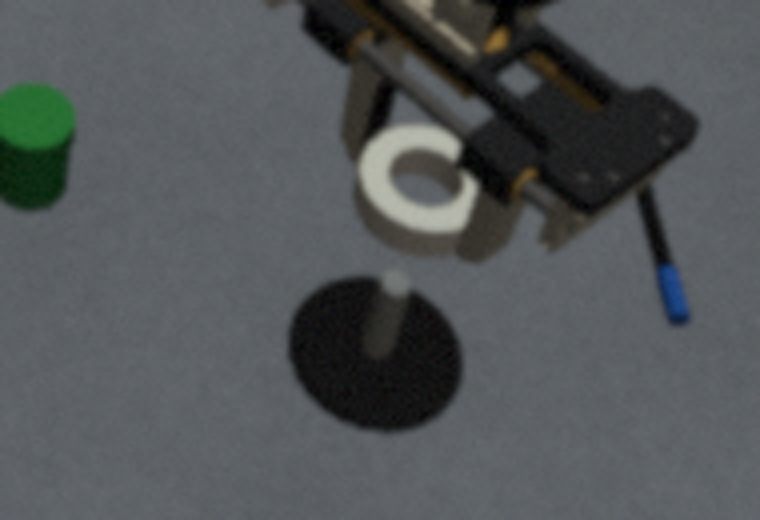

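The collar (420,180) hangs over the post's extended axis (post top at (395,283)). I lower it.

Emit:
move_arm([
  [[0, 0.04, 0.5, 0], [0, 0, 0.7, 0], [0, 0, 0.7, 0], [0, 0, 0.7, 0], [0, 0, 0.7, 0], [0, 0, 0.4, 0], [0, 0, 0.3, 0], [0, 0, 0.06, 0], [0, 0, 0, 0]],
])

```text
clock: 23.5
tcp_pos: [468.6, 375.0, 15.4]
tool_rot: [-0.0, 1.0, 0.0, 0.0]
ft_force: [0.1, 0.9, -1.3]
gripper_width: 62.3
```

Emit:
move_arm([
  [[0, 0, 0, 0], [0, 0, 0, 0], [0, 0, 0, 0], [0, 0, 0, 0], [0, 0, -0.5, 0], [0, 0, -1, 0], [0, 0, -1, 0], [0, 0, -1, 0], [0, 0, -0.2, 0], [0, 0, 0, 0]],
], claw=82)

```text
clock: 24.75
tcp_pos: [468.2, 374.8, 126.2]
tool_rot: [-0.0, 1.0, 0.0, 0.0]
ft_force: [0.4, 0.3, -0.4]
gripper_width: 82.5
```

Run:
```python
from h import *
s=ctrl.state();print(s['tcp_pos'],s['gripper_width'])
c=snap('scene','s7'); W=world(c);cv2.imwrite('pics/s7b.png',cv2.resize(cv2.cvtColor(c['pixels'][220:350,270:460],cv2.COLOR_RGB2BGR),None,fx=4,fy=4,interpolation=cv2.INTER_CUBIC))
m=(np.hypot(W[...,0]-467,W[...,1]-374)<40)&(abs(W[...,2]-30)<3);T=W[m];print(len(T),T.mean(0),cv2.minEnclosingCircle(T[:,:2].astype(np.float32)))
```

```text
[468.2440076  374.78129298 126.19211019] 82.5131479479349
403 [472.28127739 378.72833515  29.75194634] ((469.06097412109375, 377.1239013671875), 31.474435806274414)
```

View pics/s7b.png

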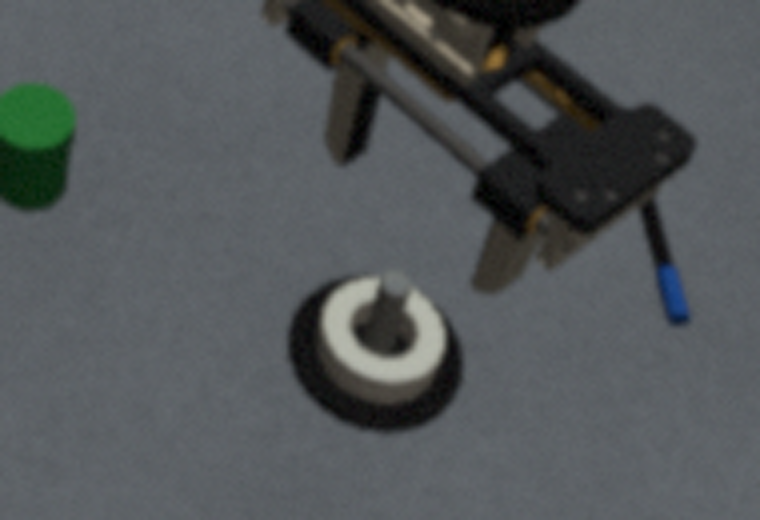

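The large collar lies flat on the base round the post (383,330). Next is the small collar.

Emit:
move_arm([
  [[0, -0.5, 0, 0], [0.06, -1, 0, 0], [0.06, -1, 0, 0], [0.06, -1, 0, 0], [0.06, -1, 0, 0], [0.06, -1, 0, 0], [0.06, -1, 0, 0], [0.06, -1, 0, 0], [0.06, -1, 0, 0], [0.06, -1, 0, 0], [0.06, -1, 0, 0], [0.06, -1, 0, 0], [0.04, -1, 0, 0], [0, -0.28, 0, 0], [0, 0, 0.9, 0], [0, 0, 0.9, 0], [0, 0, 0.8, 0], [0, 0, 0, 0], [0, 0, 0, 0]],
], claw=72)

```text
clock: 27.18
tcp_pos: [447.6, -8.5, 48.4]
tool_rot: [-0.0, 1.0, 0.0, 0.0]
ft_force: [0.5, -0.3, -0.5]
gripper_width: 71.9
```

Emit:
move_arm([
  [[0, 0, 0.6, 0], [0, 0, 0.5, 0], [0, 0, 0.3, 0], [0, 0, 0.05, 0], [0, 0, 0, 0]],
])

```text
clock: 27.8
tcp_pos: [447.9, -8.7, 4.9]
tool_rot: [-0.0, 1.0, -0.0, 0.0]
ft_force: [0.1, -0.4, -0.5]
gripper_width: 72.1
```

Emit:
move_arm([
  [[0, 0, 0, 0], [0, 0, 0, 0], [0, 0, 0, 0], [0, 0, 0, 0], [0, 0, 0, 0], [0, 0, 0, 0]],
], claw=42, grip_force=12)

```text
clock: 28.55
tcp_pos: [447.6, -8.7, 4.6]
tool_rot: [-0.0, 1.0, -0.0, 0.0]
ft_force: [-0.4, -0.9, 4.3]
gripper_width: 47.4
```

Emit:
move_arm([
  [[0, 0, -0.5, 0], [0, 0, -1, 0], [0, 0, -1, 0], [0, 0, -1, 0], [0, 0, -0.9, 0], [0, 0.5, 0, 0], [-0.05, 1, 0, 0], [-0.05, 1, 0, 0], [-0.05, 1, 0, 0], [-0.05, 1, 0, 0], [-0.05, 1, 0, 0], [-0.05, 1, 0, 0], [-0.05, 1, 0, 0], [-0.05, 1, 0, 0], [-0.05, 1, 0, 0], [-0.05, 1, 0, 0], [-0.05, 1, 0, 0], [-0.05, 1, 0, 0], [0, 0.26, 0, 0], [0, 0, 0, 0]],
])

```text
clock: 31.05
tcp_pos: [464.1, 374.3, 135.0]
tool_rot: [-0.001, 1.0, -0.001, -0.001]
ft_force: [-0.3, 0.1, -0.3]
gripper_width: 47.2
```

Run:
```python
from h import *
s=ctrl.state();print(s['tcp_pos'],s['gripper_width'])
c=snap('scene','s8'); W=world(c);cv2.imwrite('pics/s8b.png',cv2.resize(cv2.cvtColor(c['pixels'][220:350,270:460],cv2.COLOR_RGB2BGR),None,fx=4,fy=4,interpolation=cv2.INTER_CUBIC))
```

```text
[464.0602848  374.28729914 134.97650894] 47.20451337011921
```

View pics/s8b.png

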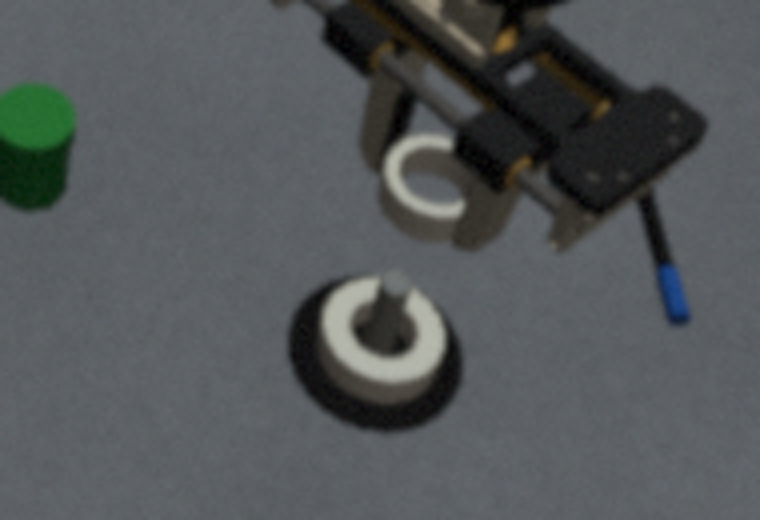

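The small collar is held level, 3–4 mm short in x. I correct that and lower it.

Emit:
move_arm([
  [[-0.12, 0, 0, 0], [0, 0, 0.4, 0], [0, 0, 0.7, 0], [0, 0, 0.7, 0], [0, 0, 0.7, 0], [0, 0, 0.5, 0], [0, 0, 0.25, 0], [0, 0, 0, 0], [0, 0, 0, 0]],
])

```text
clock: 32.22
tcp_pos: [469.4, 374.4, 39.6]
tool_rot: [-0.0, 1.0, 0.0, 0.001]
ft_force: [0.3, -0.1, -0.1]
gripper_width: 47.4
```

Emit:
move_arm([
  [[0, 0, 0, 0], [0, 0, 0, 0], [0, 0, 0, 0], [0, 0, 0, 0], [0, 0, -0.5, 0], [0, 0, -1, 0], [0, 0, -1, 0], [0, 0, -0.5, 0], [0, 0, 0, 0]],
], claw=70)

```text
clock: 33.35
tcp_pos: [469.6, 374.6, 130.5]
tool_rot: [-0.0, 1.0, 0.001, 0.001]
ft_force: [-0.4, 0.8, -0.8]
gripper_width: 70.1
```

Run:
```python
from h import *
s=ctrl.state();print(s['tcp_pos'],s['gripper_width'])
c=snap('scene','s9'); W=world(c);cv2.imwrite('pics/s9b.png',cv2.resize(cv2.cvtColor(c['pixels'][220:350,270:460],cv2.COLOR_RGB2BGR),None,fx=4,fy=4,interpolation=cv2.INTER_CUBIC))
m=(np.hypot(W[...,0]-467,W[...,1]-374)<40)&(abs(W[...,2]-52)<3);T=W[m];print(len(T),T.mean(0),cv2.minEnclosingCircle(T[:,:2].astype(np.float32)))
# brush
m=(np.hypot(W[...,0]-643,W[...,1]+192)<85)&(W[...,2]>6)&(W[...,2]<25); T=W[m]; n,l=cv2.connectedComponents(m.astype(np.uint8)); 
r=cv2.minAreaRect(T[:,:2].astype(np.float32)); print('brush',len(T),r)
```

```text
[469.5883063  374.60164889 130.45509561] 70.1442105280422
194 [469.98347298 377.41684724  51.74617552] ((468.1726989746094, 376.5343322753906), 24.645368576049805)
brush 371 ((641.7235717773438, -193.32603454589844), (30.650558471679688, 127.78413391113281), 64.03231811523438)
```

View pics/s9b.png

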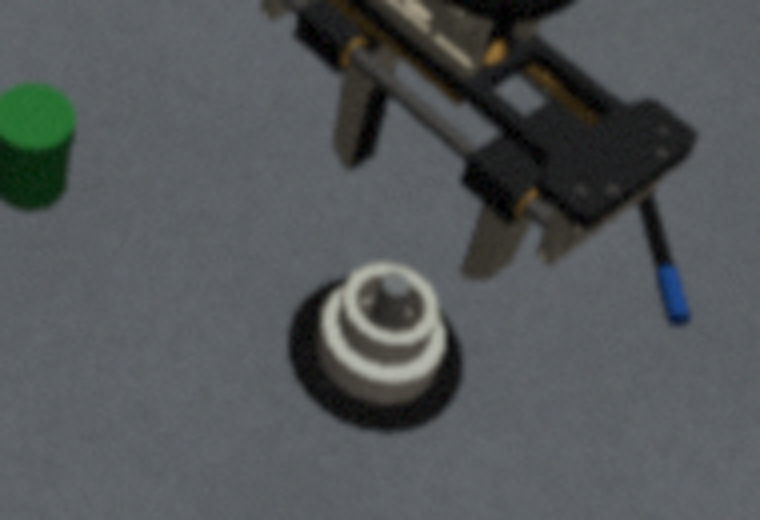

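Both collars are stacked properly. Last is the brush, at about (642,−193) with its axis at −26.5°.

Emit:
move_arm([
  [[-0.2, -0.6, 0, 0], [-0.29, -1, 0, 0], [-0.29, -1, 0, 0], [-0.29, -1, 0, 0], [-0.29, -1, 0, 0], [-0.29, -1, 0, 0], [-0.29, -1, 0, 0], [-0.29, -1, 0, 0], [-0.29, -1, 0, 0], [-0.29, -1, 0, 0], [-0.29, -1, 0, 0], [-0.29, -1, 0, 0], [-0.29, -1, 0, 0], [-0.29, -1, 0, 0], [-0.29, -1, 0, 0], [-0.29, -1, 0, 0], [-0.29, -1, 0, 0], [-0.29, -1, 0, 0], [-0.29, -1, 0, 0], [-0.2, -0.6, 0, 0]],
], claw=50)

```text
clock: 35.9
tcp_pos: [636.8, -204.0, 127.4]
tool_rot: [0.001, 1.0, 0.0, -0.001]
ft_force: [-0.1, -0.1, -0.6]
gripper_width: 50.1
```

Emit:
move_arm([
  [[0, 0, 0, 0.96], [0, 0, 0, 0.96], [0, 0, 0, 0.96], [0, 0, 0, 0.96], [0, 0, 0, 0], [0, 0, 0, 0]],
])

```text
clock: 36.65
tcp_pos: [637.4, -201.7, 128.5]
tool_rot: [0.227, 0.974, 0.0, -0.0]
ft_force: [-0.0, 0.1, 0.0]
gripper_width: 50.1
```

Run:
```python
from h import *
s=ctrl.state();q=s['tool_rot']; from scipy.spatial.transform import Rotation as R
M=R.from_quat(q).as_matrix(); print(s['tcp_pos'],np.degrees(np.arctan2(M[1,1],M[0,1])))
t=np.array([634.8,-189.4,4.5]); print('units',(M.T@(t-s['tcp_pos']))/30, s['joint_positions'])
```

```text
[ 637.44789042 -201.70541182  128.54181083] 63.76043306716264
units [0.25692528 0.32892615 4.13494896] [-4.72933513e-01  5.33968172e-01  1.34438873e+00 -2.29847477e-05
  1.26410464e+00 -1.58575605e+00]
```

Emit:
move_arm([
  [[0.26, 0.33, 0.5, 0], [0, 0, 0.9, 0], [0, 0, 0.9, 0], [0, 0, 0.9, 0], [0, 0, 0.5, 0], [0, 0, 0.3, 0], [0, 0, 0.13, 0], [0, 0, 0, 0], [0, 0, 0, 0]],
])

```text
clock: 37.78
tcp_pos: [635.8, -189.7, 5.9]
tool_rot: [0.228, 0.974, -0.0, 0.001]
ft_force: [0.1, -0.6, 0.1]
gripper_width: 49.8
```

Emit:
move_arm([
  [[0, 0, 0, 0], [0, 0, 0, 0], [0, 0, 0, 0], [0, 0, 0, 0], [0, 0, 0, 0], [0, 0, 0, 0]],
], claw=12, grip_force=15)

```text
clock: 38.52
tcp_pos: [635.2, -189.5, 5.1]
tool_rot: [0.228, 0.974, -0.0, 0.0]
ft_force: [-0.4, -0.7, 1.3]
gripper_width: 17.7
```

Emit:
move_arm([
  [[0, 0, -0.5, 0], [0, 0, -1, 0], [0, 0, -0.5, 0], [0, 0, 0, 0]],
])

```text
clock: 39.02
tcp_pos: [636.3, -189.8, 67.0]
tool_rot: [0.228, 0.974, -0.0, 0.002]
ft_force: [-0.7, 0.4, 0.5]
gripper_width: 17.9
```

Run:
```python
from h import *
s=ctrl.state();print(s['tcp_pos'],s['gripper_width'])
c=snap('top','t10'); cv2.imwrite('pics/t10b.png',cv2.resize(cv2.cvtColor(c['pixels'][80:230,270:430],cv2.COLOR_RGB2BGR),None,fx=4,fy=4,interpolation=cv2.INTER_CUBIC))
c=snap('scene','s10'); cv2.imwrite('pics/s10b.png',cv2.resize(cv2.cvtColor(c['pixels'][80:230,80:260],cv2.COLOR_RGB2BGR),None,fx=4,fy=4,interpolation=cv2.INTER_CUBIC))
W=world(c); m=(W[...,2]>11)&(W[...,2]<20)&(abs(W[...,0]-476)<75)&(abs(W[...,1]+352)<115); print(cv2.minAreaRect(W[m][:,:2].astype(np.float32)))
```

```text
[ 636.28463749 -189.7869136    66.9645997 ] 17.909822639067254
((476.2646179199219, -350.80291748046875), (94.38125610351562, 180.48834228515625), 10.282845497131348)
```

View pics/s10b.png

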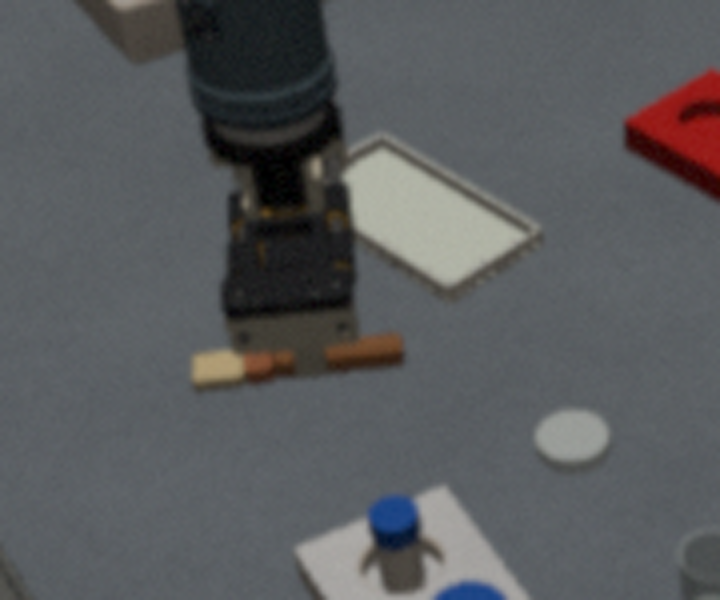

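Emit:
move_arm([
  [[0, 0, 0, 0.5], [0, 0, 0, 0.9], [0, 0, 0, 0.9], [0, 0, 0, 0.9], [0, 0, 0, 0.9], [0, 0, 0, 0.9], [0, 0, 0, 0.9], [0, 0, 0, 0.9], [0, 0, 0, 0.78], [0, 0, 0, 0], [-0.3, -0.5, 0, 0], [-0.55, -0.85, 0, 0], [-0.55, -0.85, 0, 0], [-0.55, -0.85, 0, 0], [-0.55, -0.85, 0, 0], [-0.55, -0.85, 0, 0], [-0.55, -0.85, 0, 0], [-0.38, -0.7, 0, 0], [0, 0, 0, 0], [0, 0, 0, 0]],
])

```text
clock: 41.62
tcp_pos: [473.6, -344.0, 65.0]
tool_rot: [0.633, 0.774, 0.0, -0.0]
ft_force: [0.4, 0.2, -0.9]
gripper_width: 18.0
```

Run:
```python
from h import *
s=ctrl.state();q=s['tool_rot']; from scipy.spatial.transform import Rotation as R
M=R.from_quat(q).as_matrix(); print(s['tcp_pos'],np.degrees(np.arctan2(M[1,1],M[0,1])),s['gripper_width'])
t=np.array([475.4,-344.5,10.5]); print('units',(M.T@(t-s['tcp_pos']))/30)
c=snap('scene','s11'); cv2.imwrite('pics/s11b.png',cv2.resize(cv2.cvtColor(c['pixels'][60:210,80:260],cv2.COLOR_RGB2BGR),None,fx=4,fy=4,interpolation=cv2.INTER_CUBIC))
```

```text
[ 473.61299166 -344.03690878   65.03078846] 11.507929628842138 18.014624674642782
units [-0.02755961  0.05506763  1.81769144]
```

View pics/s11b.png

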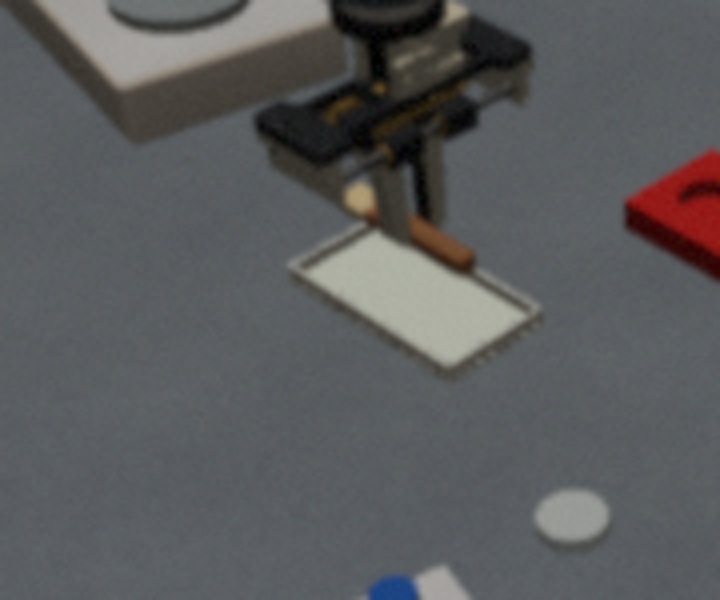

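The brush is aligned with the tray's long axis and sits over the middle of the tray. I lower it, release and retreat.

Emit:
move_arm([
  [[-0.03, 0.05, 0.4, 0], [0, 0, 0.6, 0], [0, 0, 0.4, 0], [0, 0, 0.3, 0], [0, 0, 0.1, 0], [0, 0, 0, 0], [0, 0, 0, 0]],
])

```text
clock: 42.55
tcp_pos: [475.8, -345.1, 11.6]
tool_rot: [0.633, 0.774, -0.0, 0.001]
ft_force: [0.1, 0.3, -1.0]
gripper_width: 18.0
```

Emit:
move_arm([
  [[0, 0, 0, 0], [0, 0, 0, 0], [0, 0, 0, 0], [0, 0, 0, 0], [0, 0, -0.4, 0], [0, 0, -1, 0], [0, 0, -1, 0], [0, 0, -1, 0], [0, 0, -1, 0], [0, 0, -1, 0], [1, 0, 0, 0], [1, 0, 0, 0], [1, 0, 0, 0], [1, 0, 0, 0], [1, 0, 0, 0], [1, 0, 0, 0], [0.5, 0, 0, 0], [0, 0, 0, 0], [0, 0, 0, 0]],
], claw=36)

```text
clock: 44.92
tcp_pos: [437.1, -154.5, 173.4]
tool_rot: [0.633, 0.774, -0.0, 0.001]
ft_force: [0.0, 0.5, 0.1]
gripper_width: 36.0
```

Run:
```python
from h import *
s=ctrl.state();print(s['tcp_pos'],s['gripper_width'],s['clock'])
for n in('scene','top'):
    c=snap(n,n+'12'); cv2.imwrite(f'pics/{n}12b.png',cv2.resize(cv2.cvtColor(c['pixels'],cv2.COLOR_RGB2BGR),(800,600),interpolation=cv2.INTER_CUBIC))
    W=world(c); h=cv2.cvtColor(c['pixels'],cv2.COLOR_RGB2HSV)
    m=(h[...,1]>60)&(abs(W[...,0]-477)<40)&(abs(W[...,1]+352)<80)&(W[...,2]<30);T=W[m]; print(n,len(T),T[:,2].max(),T[:,2].mean(),cv2.minAreaRect(T[:,:2].astype(np.float32)))
    for x,y,z,r in((524,82,55,30),(512,-85,13,30),(667,47,70,32),(662,-40,70,25),(468,375,52,32)):
        m=(np.hypot(W[...,0]-x,W[...,1]-y)<r)&(abs(W[...,2]-z)<6);T=W[m];print(len(T), np.round(cv2.minEnclosingCircle(T[:,:2].astype(np.float32))[0],1) if len(T) else '')
```

```text
[ 437.0606747  -154.54408212  173.38353304] 36.02927636804373 44.925
scene 225 24.32150992677373 16.6545832135213 ((480.8865661621094, -348.83807373046875), (26.798221588134766, 130.9602508544922), 8.869681358337402)
96 [524.5  82.7]
211 [512.2 -84.8]
291 [666.1  49.6]
115 [660.9 -39.3]
251 [468.8 375.6]
top 236 27.423098867973977 19.07257373409126 ((479.9814147949219, -371.18341064453125), (24.405113220214844, 92.74386596679688), 13.946146011352539)
59 [523.9  80.6]
173 [509.7 -84.9]
212 [664.9  46.9]
95 [661.6 -42.1]
142 [466.1 373.5]
```

View pics/scene12b.png

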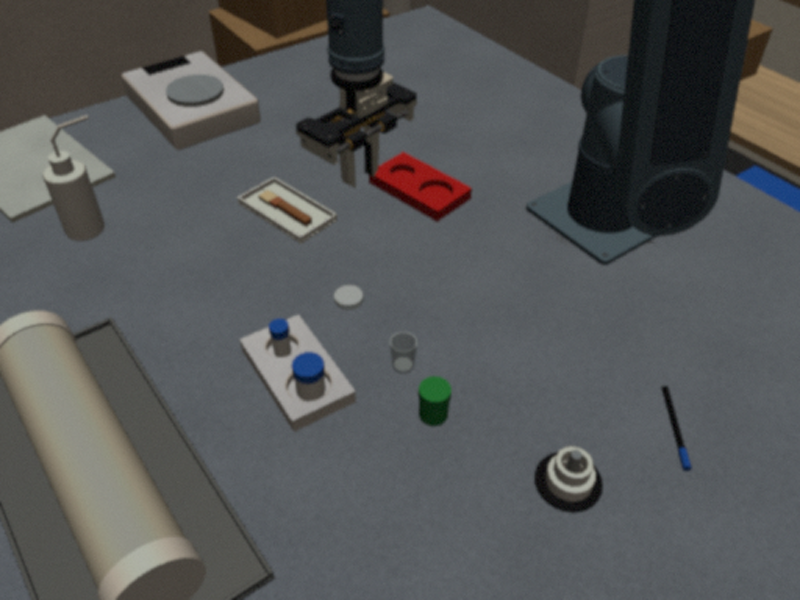

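View pics/top12b.png

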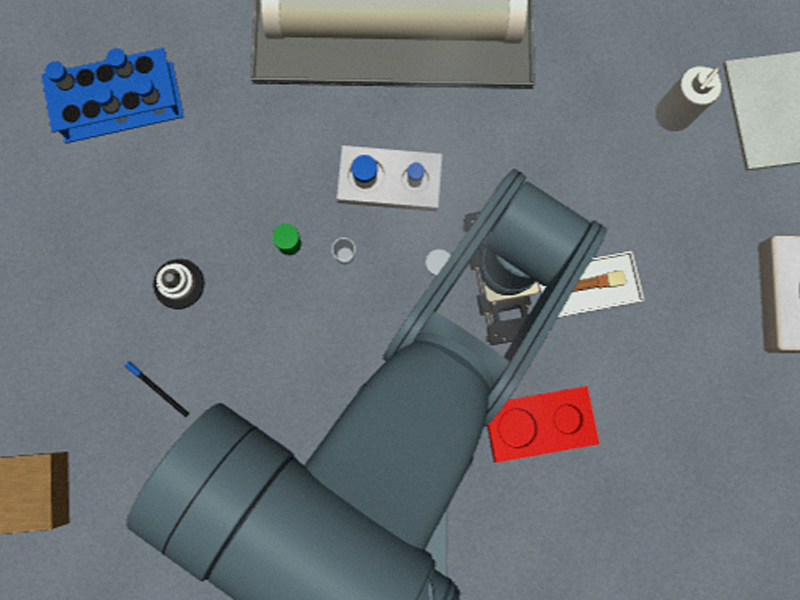

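Everything is in place: the brush lies flat in the tray, both containers are upright in their wells, the collars are stacked, and the beaker and dish have not moved. The arm is clear, so I hand in.

Run:
```python
from h import *
print(ctrl.sign_off())
```

```text
the job is handed in; nothing more can be done
None
```

I sorted all five things and handed the job in at about 45 s of the 125 s allowed; the hand-in reports no verdict.

- **Containers:** the jar stands upright in the large well of the white rack and the vial in the small one. Both are within about 4 mm of the well centres by my camera measurements, against 13 mm allowed. Their measured top heights put both on the well floors.
- **Collars:** the larger collar lies flat on the stand's base and the smaller one flat on top of it. Both are within about 3 mm of the post's axis.
- **Brush:** it lies flat in the tray along its length, about 5 mm from the centre. The top camera saw only part of it because the arm was in the way, so this rests on the scene camera.
- **Beaker and dish:** both are within about 3 mm of where they started, which is no more than the measurement scatter.
- **At the end:** the gripper was open and clear of everything, at a height of 173 mm.

The two cameras disagreed by about 3 mm in position throughout. I mostly relied on the scene camera, because it saw a finger where the arm reported it. No check failed.

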